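# Wedge a snapped tile shut on the clamping board and hold it

### The job

Clamp the snapped tile for mending: stand the straight wooden caul on the board flush along the near edge of the tile, between tile and slanted stop, to shield the ceramic. Then slide the slimmer wedge, thin end first, into the gap between caul and stop from the end where it is wide enough, until the two tile halves are pressed shut and flush against the back fence. Finish with the gripper still holding the wedge and pushing it home (do not let go), with the caul free of the gripper and everything else on the table left alone.

Things in the scene. Friction and masses are not known exactly. Their poses are not given: they have to be found in the camera images.
- board: fixed plywood clamping board, top 18 mm above the table. Origin: on its underside at the middle of the work space. z up, x away from the robot towards the back fence, y towards the end fence. In its frame (mm) the board spans x -115 to 110, y -150 to 95; the tile lies between back fence (far), end fence (y end) and the slanted stop (robot's side)
- back_fence: batten fixed on the board's far side, 24 mm high above the board top; its inner face is straight along board y, at board x = 75 mm, from y = -68 to 82. Origin: on the board top, in that face
- end_fence: batten fixed across the board's +y end, 24 mm high above the board top; its inner face is at board y = 60 mm, from x = -93 to 72. Origin: on the board top, in that face
- stop: batten fixed askew (8 degrees) on the board on the robot's side of the tile, 116 mm long, 26 wide, 16 high above the board top. Origin: on the board top, middle of the face that looks at the tile; y along that face. In the board frame (mm) the face is at x = -61.9 + 0.14 y, y = -57 to 57: the space to the tile is wide at the end away from the end fence and narrows towards it
- far_half_centre (a point): centre of the far half of the snapped tile (white ceramic, thin blue lines), 50 (x) x 100 (y) x 14 mm (z), 155 g, lying on the board a few mm short of back fence and end fence; axes about those of the board. 1 to 2 N slide it
- near_half_centre (a point): centre of the near half of the tile, same size and mass, on the board a few mm from the far half, slightly askew; its edge towards the robot is at its own x = -25 mm. With the tile shut and flush on the back fence this centre is at board x = 0 and the edge at board x = -25 mm
- caul_centre (a point): centre of the caul, a plain straight wooden strip 14 mm thick (x), 110 mm long (y), 40 mm high (z), 60 g, standing on its long edge on the table; this point is 20 mm above its underside. It is taller than tile (14) and stop (16), so it can be held by its upper half while it stands on the board between them
- wedge_heel (a point): centre of the heel (grip block) of the slimmer wooden wedge: 45 mm long (x), 32 wide (y), 34 high (z), 17 mm above the underside; x points to the thin end. 75 g. With its x along board y its straight face looks at the caul, its bevel at the stop. With the tile flush it jams with this point near board y = -88 mm; 1 mm of tile travel takes 7 mm of wedge travel; a steady push of 10 to 15 N clamps it
- wedge_tip (a point): middle of the thin end face (18 mm wide, 24 high) of the slimmer wedge, 12 mm above its underside; axes as wedge_heel, from which it lies 122.5 mm along x and -7 mm in y. The 100 mm taper between heel and thin end has its straight face at wedge_heel y = -16 mm; its bevel goes from y = +16 at the heel to +2 at the thin end, the slant of the stop
- wedge: the same slimmer wedge; origin on its underside at the middle of the heel's length, in the plane of the straight face
- caul: the same caul; origin on its underside
- far_half: the same far tile half; origin on its underside
- big_wedge: the other wedge, same form and length but much thicker: 40 mm at its thin end, heel 54 mm wide; too thick for the gap; lies on the table, leave it alone
- mended_bowl: white porcelain bowl, 116 mm across, 62 mm high; leave it alone
- mallet: wooden mallet lying on its side, head 85 mm by 42 mm across, 190 mm handle; leave it alone
- spatula: thin flat wooden spatula, 200 mm long, 5 mm thick; leave it alone
- spatula_wide: shorter flat wooden spatula, 170 mm long, 5 mm thick; leave it alone
- powder_jar: small amber glass jar with dark lid, 52 mm across, 75 mm high; leave it alone
- brush: flat wooden lacquer brush, about 160 mm long, 8 mm thick; leave it alone
- dish: small blue dish, 84 mm across, 26 mm high; leave it alone
There are look-alikes about, which are no part of the job. Leave any green look-alike of the wedge alone.

How it is judged (in metres and radians):
On the way, in this order (a step that is already met when the one before it is completed fails the run):
1. the caul stands on the board, flush along the near edge of the near tile half (angle between the y axis of caul_centre and the y axis of near_half_centre, either way round below 0.04 rad and x of caul_centre in the frame of near_half_centre between -0.0345 and -0.0295 m and z of caul_centre in the frame of board below 0.042 m and angle between caul_centre's own z axis and vertical below 0.07 rad and y of caul_centre in the frame of near_half_centre between -0.03 and 0.03 m), for 0.2 s.
2. the wedge, down on the board, has its thin end in the wide mouth of the gap between caul and stop (angle between the x axis of wedge_tip and the y axis of board, either way round below 0.1 rad and y of wedge_heel in the frame of board below -0.05 m and y of wedge_tip in the frame of board between -0.057 and 0.005 m and z of wedge_tip in the frame of board below 0.045 m and x of wedge_tip in the frame of board between -0.07 and -0.03 m), for 0.05 s.
At the end, for the whole second after the job is handed in: Tile halves shut (2 mm, 1.4 deg), flat, flush (2 mm) and pressing on the back fence over 2 N; caul upright, flush (2.5 mm) on the near edge, free of the fingers; wedge thin end first in the gap, at rest, bearing over 1 N on caul and stop, fingers still on it over 1 N (all of step 1 and x of near_half_centre in the frame of far_half_centre between -0.052 and -0.047 m and angle between the y axis of near_half_centre and the y axis of far_half_centre, either way round below 0.025 rad and y of near_half_centre in the frame of far_half_centre between -0.005 and 0.005 m and x of far_half_centre in the frame of board between 0.048 and 0.053 m and angle between the y axis of far_half_centre and the y axis of board, either way round below 0.025 rad and z of each of far_half_centre, near_half_centre in the frame of board below 0.029 m and angle between each of near_half_centre, far_half_centre's own z axis and vertical below 0.04 rad and angle between the x axis of wedge_tip and the y axis of board, either way round below 0.1 rad and y of wedge_heel in the frame of board below -0.05 m and y of wedge_tip in the frame of board between 0.005 and 0.056 m and z of wedge_tip in the frame of board below 0.04 m and contact force between wedge and stop above 1 N and contact force between wedge and caul above 1 N and contact force between far_half and back_fence above 2 N and contact force between the fingers and wedge above 1 N and contact force between the fingers and caul below 0.5 N and linear speed of wedge below 0.01 m/s); the arm keeps its last pose, push and grip.
It fails at once if another thing on the table is moved by more than 30 mm (distance of any of big_wedge, mended_bowl, mallet, spatula, spatula_wide, powder_jar, brush, dish from where it was at the start of the episode above 0.03 m).
It also fails if it takes over 67 s, if anything falls off the work surface, if the arm or the gripper's body presses on something with over 40 N, if the wrist force passes 120 N, or if a joint passes its speed limit or range.

### The arm

A 7-joint arm with a two-finger parallel gripper is mounted at the origin on the work surface. World frame = base frame: x ahead of the robot, y to its left, z up, the work surface at z = 0. Lengths are in m, angles in degrees, forces in N, time in s.
With the tool pointing down it reaches from about 0.35 to 0.775 m from the base axis. Payload 3.1 kg.
Tool frame: the origin (TCP) lies on the centre line of the jaws, within the pads' length; the fingertips stand 17 mm ahead of it and the grasp point (between the pads) lies 2 mm behind it (robot.tip_reach is the distance from the TCP to the fingertips, in m); z points along the fingers, y is the line along which they close (so a half turn about z gives the same grasp; the last joint's range is limited). The gripper opens to 85 mm and grips with 20 to 120 N. Pads are 22 mm wide; open, the fingers measure 114 mm over their backs; the gripper's body (76 mm by 85 mm) begins 54 mm behind the grasp point. The pads swing forward as they close: fully open they stand 13 mm farther back than shut.
Start: joints at [70.319, 17.813, 0.802, 86.603, -0.252, 75.585, -1.558], TCP at [0.164, -0.525, 0.248] pointing down, gripper open.
Joint ranges: [-154.91, 154.91], [-16.99, 109.72], [-72.82, 74.43], [7.12, 147.25], [-82.49, 262.49], [11.32, 116.49], [-174.64, 174.64]. Speed limits (degrees/s): [159.86, 159.86, 180, 180, 180, 180, 180].

### API

Orientations are given as [roll, pitch, yaw] about the fixed x, y, z axes, in that order (R = Rz(yaw) Ry(pitch) Rx(roll)).
In Python, from station import robot, fingers, vision, workorder, recognise gives the robot as it stands. Calls block until the motion is done:
- robot.move_to(position, orientation): joint-space move of the TCP to a pose.
- robot.line_to(position, orientation=None, velocity=0.15, f_stop=None): straight line of the TCP; orientation=None keeps the orientation; velocity is the mean speed in m/s. With f_stop (N) it stops when the force on the tool has changed by that much, and returns True; else False.
- robot.move_j(angles): joint-space move.
- fingers.gripper_to(opening, force=None): opening from 0.0 (shut) to 1.0 (fully open); force is the grip in N (None keeps the last); returns when the fingers have stopped.
- robot.pause(seconds).
- robot.inverse_kinematics(position, orientation): joint angles nearest the present ones, or None.
- vision.grab_frame(name): name is "side" or "top"; returns the picture (480x640x3 uint8, red, green, blue); there is no depth.
- vision.calibration(name): a dict with "mtx" (3x3 intrinsics, pixels), "extrinsics" (4x4, takes a point from world to camera coordinates). Camera axes: x right, y up, looking along -z (the intrinsics and any distortion apply to the point x, -y, -z); pixel columns grow to the right and rows downward; lengths in m; the calibration is good to about 2 mm. A picture is of the moment at which its call begins. calibration takes no time and is no camera call.
A pose or a line that the arm cannot do raises robot.PlanningError and nothing moves.
- workorder.close_job(): hands the job in; it is judged then, once.
Trained networks look in the newest picture that a camera, given by its name, has taken for a name from the list of things; names that differ only in an ending like _2 or _b are one class to them, and where a whole thing is asked for, a point or a joint stands for the part that bears it (a point fixed in the world has none). Each returns a list of dicts, best first, with "p" (0 to 1); they miss things now and then, are a little off and sometimes report something else, mostly with a low value. They report only what shows in the picture. A call takes as long as a camera call. They do not tell look-alikes from the thing itself.
- recognise(label, camera): "rect" ([centre column, centre row, width, height] in pixels, round what is visible of it).
Readings, each from a call of its own:
- robot.current_time_s(): time.
- robot.current_joint_positions(): joint angles.
- robot.current_dq(): joint speeds.
- robot.current_joint_torque(): joint torques, N m.
- robot.current_tool_pos(): TCP position.
- robot.current_eef_rot(): TCP orientation.
- robot.current_contact_force(): force on the tool from outside, world axes, zero at the start.
- robot.current_torque(): the same for the moment, N m.
- robot.current_finger_gap(): opening from 0.0 (shut) to 1.0 (fully open).
- robot.current_gripper_force(): force on a finger pad.
Only numpy, scipy, OpenCV 4.12 (cv2) and the standard library are available. Lean on these libraries where they do the work, as an engineer would, in place of code of your own. Each camera call takes 0.05 s, during which the arm holds its last target. There are 200 camera calls.

## Working session

There is one attempt and no reset: what is moved stays moved. The work goes in short steps, each a Python script; the robot and the scene stay as the last script left them, time stands still between calls to the robot, and variables do not carry over. Pictures are saved under pics/ and viewed, at most 10 in all, crops included, and the job is handed in when it is done.

```bash
mkdir -p pics; python3 - <<'E'
from station import robot, fingers, vision, recognise
import cv2, numpy as np
np.set_printoptions(precision=4,suppress=True)
for n in("top","side"):
    im=vision.grab_frame(n); cv2.imwrite(f"pics/{n}0.png",im[:,:,::-1])
    c=vision.calibration(n); print(n,c.keys(),c["mtx"],c["extrinsics"])
    for l in("board","stop","back_fence","end_fence","caul","wedge","near_half_centre","far_half","big_wedge"):
        print(l,[(np.round(d["rect"]).tolist(),round(d["p"],2)) for d in recognise(l,n)][:3])
print(robot.current_time_s(),robot.current_eef_rot())
E
```

```text
top dict_keys(['mtx', 'extrinsics']) [[610.5278   0.     323.978 ]
 [  0.     610.5278 243.6222]
 [  0.       0.       1.    ]] [[ 0.0263 -0.9996 -0.0143  0.0638]
 [ 0.9955  0.0249  0.0918 -0.5297]
 [-0.0914 -0.0166  0.9957 -1.3757]
 [ 0.      0.      0.      1.    ]]
board [([319.0, 221.0, 114.0, 103.0], 0.78)]
stop [([305.0, 252.0, 46.0, 26.0], 0.98)]
back_fence [([308.0, 181.0, 70.0, 15.0], 0.87), ([306.0, 218.0, 44.0, 27.0], 0.37)]
end_fence [([277.0, 217.0, 17.0, 78.0], 0.73)]
caul [([504.0, 213.0, 55.0, 21.0], 0.61)]
wedge [([195.0, 386.0, 33.0, 65.0], 0.85), ([174.0, 258.0, 64.0, 14.0], 0.78), ([173.0, 187.0, 33.0, 25.0], 0.22)]
near_half_centre [([305.0, 219.0, 43.0, 28.0], 0.74)]
far_half [([306.0, 196.0, 46.0, 25.0], 0.69), ([318.0, 222.0, 117.0, 105.0], 0.54)]
big_wedge [([291.0, 135.0, 35.0, 33.0], 0.58), ([504.0, 212.0, 51.0, 20.0], 0.49)]
side dict_keys(['mtx', 'extrinsics']) [[451.7085   0.     322.2569]
 [  0.     451.7085 243.6066]
 [  0.       0.       1.    ]] [[ 0.9514 -0.3075 -0.0158 -0.4668]
 [ 0.2482  0.7355  0.6304 -0.1932]
 [-0.1823 -0.6037  0.7761 -1.0387]
 [ 0.      0.      0.      1.    ]]
board [([321.0, 229.0, 13.0, 39.0], 0.72), ([348.0, 237.0, 109.0, 95.0], 0.61)]
stop [([319.0, 228.0, 14.0, 38.0], 0.54), ([341.0, 393.0, 50.0, 81.0], 0.17)]
back_fence [([374.0, 214.0, 29.0, 45.0], 0.97), ([327.0, 142.0, 16.0, 30.0], 0.52)]
end_fence [([332.0, 205.0, 61.0, 22.0], 0.82), ([343.0, 391.0, 47.0, 75.0], 0.16)]
caul [([241.0, 213.0, 40.0, 37.0], 0.66), ([428.0, 379.0, 19.0, 58.0], 0.6), ([294.0, 382.0, 24.0, 68.0], 0.55)]
wedge [([183.0, 201.0, 49.0, 17.0], 0.85), ([281.0, 168.0, 19.0, 36.0], 0.66), ([426.0, 379.0, 21.0, 62.0], 0.63)]
near_half_centre [([342.0, 222.0, 30.0, 32.0], 0.89)]
far_half [([364.0, 218.0, 27.0, 33.0], 0.66), ([275.0, 283.0, 26.0, 65.0], 0.35), ([241.0, 214.0, 44.0, 38.0], 0.27)]
big_wedge [([342.0, 393.0, 52.0, 78.0], 0.57)]
1.0 [179.9959  -0.0009  17.297 ]
```

```bash
python3 - <<'E'
import cv2
a=cv2.imread("pics/top0.png"); cv2.imwrite("pics/top0b.png",cv2.resize(a,(800,600),interpolation=cv2.INTER_CUBIC))
b=cv2.imread("pics/side0.png"); cv2.imwrite("pics/side0b.png",cv2.resize(b,(800,600),interpolation=cv2.INTER_CUBIC))
E
```

```text
(no output)
```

View pics/top0b.png

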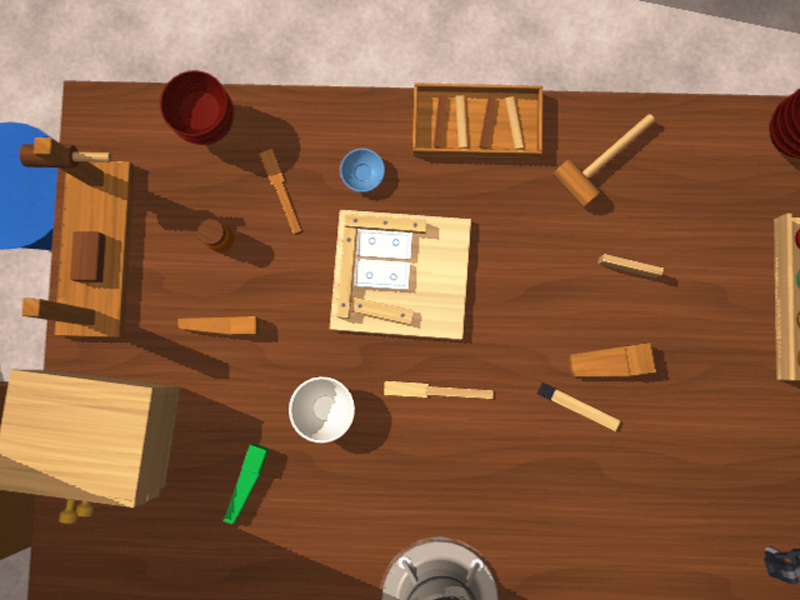

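View pics/side0b.png

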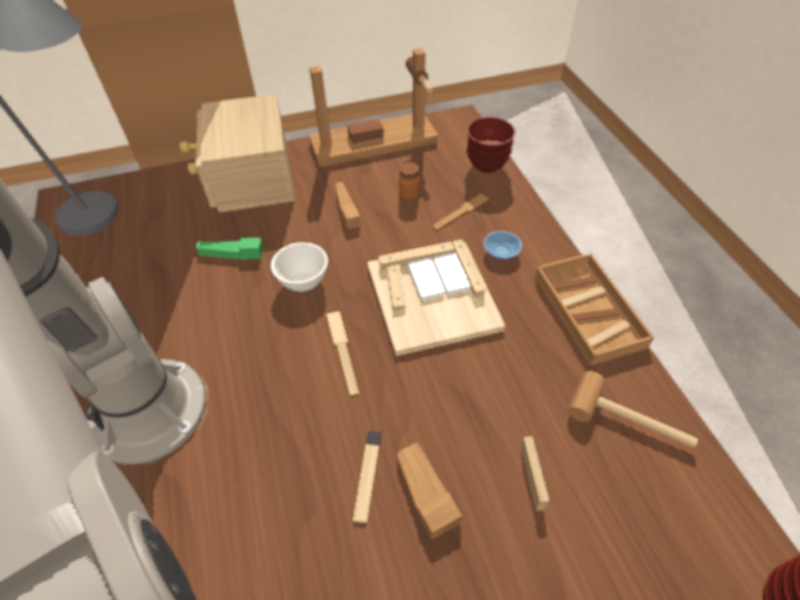

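The top view (in 640×480 pixels) shows the board at about (320,220) and the tile halves at (305,196) and (305,219). The caul is at (505,213) and the slim wedge at (174,259), with its heel on the right. The big wedge is at (490,289) and the green look-alike at (195,386). Next I fit model silhouettes to get the poses.

```bash
cat > fit.py <<'E'
import cv2, numpy as np
from scipy.optimize import minimize
from station import vision
def prism(poly,z0,z1): return np.array([[x,y,z] for x,y in poly for z in(z0,z1)])/1e3
def box(x0,x1,y0,y1,z0,z1): return prism([(x0,y0),(x1,y0),(x1,y1),(x0,y1)],z0,z1)
BOARD=[box(-115,110,-150,95,0,18),box(75,95,-68,82,18,42)][:1]
CAUL=[box(-7,7,-55,55,-20,20)]; 
CAUL=[c+[0,0,.02] for c in CAUL]
# wedge frame: heel centre xy, underside z
WEDGE=[box(-22.5,22.5,-16,16,0,34),prism([(22.5,-16),(122.5,-16),(122.5,2),(22.5,16)],0,24)]
def R(yaw): c,s=np.cos(yaw),np.sin(yaw); return np.array([[c,-s,0],[s,c,0],[0,0,1]])
def proj(P,cam):
    c=vision.calibration(cam); E=c["extrinsics"]; q=P@E[:3,:3].T+E[:3,3]
    q=q*[1,-1,-1]; u=q@c["mtx"].T; return u[:,:2]/u[:,2:]
def place(h,p,z): return h@R(p[2]).T+[p[0],p[1],z]
def back(uv,z,cam):
    c=vision.calibration(cam); E=c["extrinsics"]
    d=np.linalg.inv(c["mtx"])@[uv[0],uv[1],1]; d=E[:3,:3].T@(d*[1,-1,-1]); o=-E[:3,:3].T@E[:3,3]
    return o+d*(z-o[2])/d[2]
S=8
def sil(hulls,p,z,cam,roi):
    x0,y0,w,h=roi; m=np.zeros((h*S,w*S),np.uint8)
    for H in hulls:
        q=(proj(place(H,p,z),cam)-[x0-.5,y0-.5])*S
        cv2.fillConvexPoly(m,cv2.convexHull(np.round(q).astype(np.int32)),1)
    return cv2.resize(m.astype(np.float32),(w,h),interpolation=cv2.INTER_AREA)
def target(img,roi,seed):
    x0,y0,w,h=roi; g=cv2.cvtColor(img[y0:y0+h,x0:x0+w],cv2.COLOR_RGB2LAB)[:,:,0].astype(np.float32)+0
    t,b=cv2.threshold(g.astype(np.uint8),0,1,cv2.THRESH_OTSU)
    n,l=cv2.connectedComponents(b); b=(l==l[seed[1]-y0,seed[0]-x0]).astype(np.uint8)
    cs,_=cv2.findContours(b,cv2.RETR_EXTERNAL,cv2.CHAIN_APPROX_NONE); b[:]=0; cv2.drawContours(b,cs,-1,1,-1)
    return b.astype(np.float32)
def fit(hulls,z,views,p0):
    # views: list of (cam,roi,mask)
    f=lambda p:sum(np.abs(sil(hulls,p,z,c,r)-m).sum()/m.sum() for c,r,m in views)
    best=None
    for dy in(-.1,0,.1):
        s=np.array([p0,*(np.array(p0)+np.diag([.015,.015,.1]))]); s[:,2]+=dy
        r=minimize(f,s[0],method="Nelder-Mead",options=dict(initial_simplex=s,xatol=1e-5,fatol=1e-5))
        if best is None or r.fun<best.fun: best=r
    return best.x,best.fun
E
python3 - <<'E'
from fit import *
from station import robot
T=cv2.imread("pics/top0.png")[:,:,::-1].copy(); Sd=cv2.imread("pics/side0.png")[:,:,::-1].copy()
I=dict(top=T,side=Sd); np.set_printoptions(precision=4,suppress=True)
print("cam",[(-vision.calibration(c)["extrinsics"][:3,:3].T@vision.calibration(c)["extrinsics"][:3,3]) for c in I], robot.tip_reach)
jobs=dict(board=(BOARD,0.,[("top",(245,150,150,140),(355,225)),("side",(285,180,130,115),(350,260))],(350,225),.018,0.),
 caul=(CAUL,0.,[("top",(470,190,70,45),(505,213)),("side",(410,340,38,75),(427,375))],(505,213),.02,-.2),
 wedge=(WEDGE,0.,[("top",(130,235,85,45),(190,259)),("side",(260,140,36,55),(280,175))],(195,260),.02,1.57))
out=[]
for k,(H,z,vs,uv,zz,yaw) in jobs.items():
    p0=[*back(uv,zz,"top")[:2],yaw]
    V=[(c,r,target(I[c],r,s)) for c,r,s in vs]
    for use in (V[:1],V[1:],V):
        p,f=fit(H,z,use,p0); print(k,[v[0] for v in use],p[:2],np.degrees(p[2]),"err",round(f,3))
    for c,r,m in V:
        x0,y0,w,h=r; im=I[c][y0:y0+h,x0:x0+w,::-1].copy(); K=300/max(w,h)
        im=cv2.resize(im,None,fx=K,fy=K,interpolation=cv2.INTER_NEAREST)
        for mm,col in((m,(0,0,255)),(sil(H,p,z,c,r),(0,255,0))):
            b=(cv2.resize(mm,(im.shape[1],im.shape[0]))>.5).astype(np.uint8)
            cs,_=cv2.findContours(b,cv2.RETR_EXTERNAL,cv2.CHAIN_APPROX_NONE); cv2.drawContours(im,cs,-1,col,1)
        t=np.zeros((300,266,3),np.uint8); im=im[:300,:]; im=cv2.resize(im,None,fx=min(1,266/im.shape[1]),fy=min(1,266/im.shape[1])); t[:im.shape[0],:im.shape[1]]=im; out.append(t)
cv2.imwrite("pics/fit.png",np.vstack([np.hstack(out[0::2]),np.hstack(out[1::2])]))
E
```

```text
cam [array([0.3998, 0.0541, 1.4193]), array([ 0.3028, -0.6284,  0.9206])] 0.017
board ['top'] [0.5912 0.1158] -2.96254386262113 err 0.013
board ['side'] [0.5897 0.1229] -2.8071583379604994 err 0.022
board ['top', 'side'] [0.59   0.1172] -2.7370925254520886 err 0.072
caul ['top'] [ 0.613  -0.3355] -10.379255035486532 err 0.622
caul ['side'] [ 0.6134 -0.3306] -14.162036837876817 err 0.574
caul ['top', 'side'] [ 0.6118 -0.3348] -12.03457374916053 err 1.225Traceback (most recent call last):
  File "<stdin>", line 14, in <module>
  File "fit.py", line 39, in fit
    r=minimize(f,s[0],method="Nelder-Mead",options=dict(initial_simplex=s,xatol=1e-5,fatol=1e-5))
    res = _minimize_neldermead(fun, x0, args, callback, bounds=bounds,
                               **options)
    fxr = func(xr)
    fx = function(np.copy(x), *(wrapper_args + args))
  File "fit.py", line 35, in <lambda>
    f=lambda p:sum(np.abs(sil(hulls,p,z,c,r)-m).sum()/m.sum() for c,r,m in views)
               ~~~^^^^^^^^^^^^^^^^^^^^^^^^^^^^^^^^^^^^^^^^^^^^^^^^^^^^^^^^^^^^^^^
  File "fit.py", line 35, in <genexpr>
    f=lambda p:sum(np.abs(sil(hulls,p,z,c,r)-m).sum()/m.sum() for c,r,m in views)
                          ~~~^^^^^^^^^^^^^^^
  File "fit.py", line 24, in sil
    q=(proj(place(H,p,z),cam)-[x0-.5,y0-.5])*S
       ~~~~^^^^^^^^^^^^^^^^^^
  File "fit.py", line 13, in proj
    c=vision.calibration(cam); E=c["extrinsics"]; q=P@E[:3,:3].T+E[:3,3]
ValueError: time passes only in moves, steps and waits
```

```bash
python3 - <<'E'
s=open("fit.py").read()
s=s.replace("def proj","CAL={n:vision.calibration(n) for n in('top','side')}\ndef proj").replace('c=vision.calibration(cam);','c=CAL[cam];')
open("fit.py","w").write(s)
E
cat > run.py <<'E'
from fit import *
T=cv2.imread("pics/top0.png")[:,:,::-1].copy(); Sd=cv2.imread("pics/side0.png")[:,:,::-1].copy()
I=dict(top=T,side=Sd); np.set_printoptions(precision=4,suppress=True)
jobs=dict(board=(BOARD,0.,[("top",(245,150,150,140),(355,225)),("side",(285,180,130,115),(350,260))],(350,225),.018,0.),
 caul=(CAUL,0.,[("top",(470,190,70,45),(505,213)),("side",(410,340,38,75),(427,375))],(505,213),.02,-.2),
 wedge=(WEDGE,0.,[("top",(130,235,85,45),(190,259)),("side",(260,140,36,55),(280,175))],(195,260),.02,1.57))
out=[]
for k,(H,z,vs,uv,zz,yaw) in jobs.items():
    p0=[*back(uv,zz,"top")[:2],yaw]
    V=[(c,r,target(I[c],r,s)) for c,r,s in vs]
    for use in (V[1:],V,V[:1]):
        p,f=fit(H,z,use,p0); print(k,[v[0] for v in use],p[:2],np.degrees(p[2]),"err",round(f,3))
    for c,r,m in V:
        x0,y0,w,h=r; im=I[c][y0:y0+h,x0:x0+w,::-1].copy(); K=min(300/h,266/w)
        im=cv2.resize(im,None,fx=K,fy=K,interpolation=cv2.INTER_NEAREST)
        for mm,col in((m,(0,0,255)),(sil(H,p,z,c,r),(0,255,0))):
            b=(cv2.resize(mm,(im.shape[1],im.shape[0]))>.5).astype(np.uint8)
            cs,_=cv2.findContours(b,cv2.RETR_EXTERNAL,cv2.CHAIN_APPROX_NONE); cv2.drawContours(im,cs,-1,col,1)
        t=np.zeros((300,266,3),np.uint8); im=im[:300,:266]; t[:im.shape[0],:im.shape[1]]=im; out.append(t)
cv2.imwrite("pics/fit.png",np.vstack([np.hstack(out[0::2]),np.hstack(out[1::2])]))
E
python3 run.py
```

```text
board ['side'] [0.5897 0.1229] -2.8071583379604994 err 0.022
board ['top', 'side'] [0.59   0.1172] -2.7370925254520886 err 0.072
board ['top'] [0.5912 0.1158] -2.96254386262113 err 0.013
caul ['side'] [ 0.6134 -0.3306] -14.162036837876817 err 0.574
caul ['top', 'side'] [ 0.6118 -0.3348] -12.03457374916053 err 1.225
caul ['top'] [ 0.613  -0.3355] -10.379255035486532 err 0.622
wedge ['side'] [0.4849 0.3209] 118.74568456266584 err 0.725
wedge ['top', 'side'] [0.4844 0.3801] 93.40644825216128 err 0.921
wedge ['top'] [0.4833 0.3796] 92.65924380530797 err 0.119
```

View pics/fit.png

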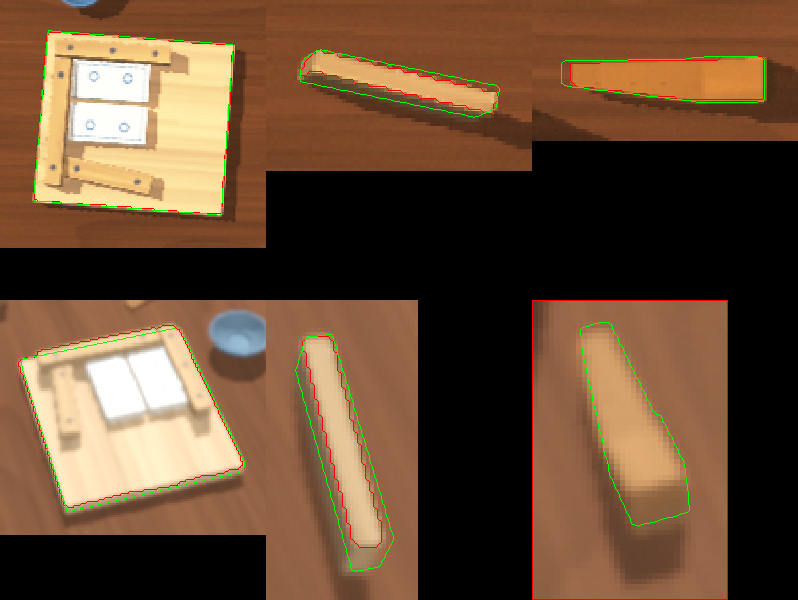

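```bash
python3 - <<'E'
from fit import *
np.set_printoptions(precision=4,suppress=True)
T=cv2.imread("pics/top0.png")[:,:,::-1].copy();Sd=cv2.imread("pics/side0.png")[:,:,::-1].copy()
H=[box(-7,7,-55,55,38,40)]
V=[("top",(470,190,70,45),target(T,(470,190,70,45),(505,213))),("side",(410,340,38,75),target(Sd,(410,340,38,75),(427,375)))]
for u in(V[:1],V[1:],V):
    p,f=fit(H,0,u,[.613,-.335,-.2]); print("caul",p[:2],np.degrees(p[2]),f)
B=np.array([.5912,.1158,np.radians(-2.96)])
lab=cv2.cvtColor(T,cv2.COLOR_RGB2HSV); m=((lab[:,:,1]<60)&(lab[:,:,2]>150)).astype(np.uint8); m[:,:270]=0;m[:,340:]=0;m[:175]=0;m[245:]=0
TL=[box(-25,25,-50,50,13,14)]
n,l,st,c=cv2.connectedComponentsWithStats(m)
for i in range(1,n):
    if st[i,4]<300: continue
    x,y,w,h=st[i,:4]; r=(int(x-8),int(y-8),int(w+16),int(h+16))
    b=(l==i).astype(np.uint8)
    cs,_=cv2.findContours(b,0,1); cv2.drawContours(b,cs,-1,1,-1)
    p,f=fit(TL,.018,[("top",r,b[r[1]:r[1]+r[3],r[0]:r[0]+r[2]].astype(np.float32))],[*back(c[i],.03,"top")[:2],B[2]])
    d=R(B[2]).T@[p[0]-B[0],p[1]-B[1],0]; print("tile board mm",d[:2]*1e3,"rel yaw",np.degrees(p[2]-B[2]),"err",f)
E
```

```text
caul [ 0.6116 -0.3327] -12.218972077243093 0.14026163518428802
caul [ 0.6091 -0.3356] -12.263108887563265 0.09599819779396057
caul [ 0.6103 -0.3343] -12.001704960209818 0.3414396643638611
tile board mm [47.3832  6.5804] rel yaw 0.23083315324166723 err 0.039501041173934937
tile board mm [-8.6357  5.9714] rel yaw 0.3500250482586428 err 0.0379464291036129
```

```bash
cat > h.py <<'E'
from fit import *
from station import robot, fingers, workorder
np.set_printoptions(precision=4,suppress=True)
B=np.array([.5912,.1158,np.radians(-2.96)]); YB=90+np.degrees(B[2])
def bw(x,y,z): # board mm -> world (z above board underside)
    return (R(B[2])@[x/1e3,y/1e3,0]+[B[0],B[1],z/1e3]).tolist()
def wb(p): return (R(B[2]).T@(np.array(p)-[B[0],B[1],0]))*1e3
def st(m=""): print(m,"t",round(robot.current_time_s(),2),"board",wb(robot.current_tool_pos()),"gap",round(robot.current_finger_gap(),3),"F",np.array(robot.current_contact_force()),"grip",round(robot.current_gripper_force(),1))
E
python3 - <<'E'
from h import *
c=(.6110,-.3335); o=[180,0,78]
fingers.gripper_to(.8,40)
robot.move_to([*c,.15],o); robot.line_to([*c,.037],velocity=.12)
st("at caul"); fingers.gripper_to(0,40); st("gripped")
robot.line_to([*c,.2],velocity=.2); st("lifted")
robot.move_to(bw(-44,-3,200),[180,0,YB]); st("above")
robot.line_to(bw(-44,-3,75),velocity=.15)
for n in("top","side"): cv2.imwrite(f"pics/{n}1.png",vision.grab_frame(n)[:,:,::-1])
a=cv2.imread("pics/top1.png")[165:285,250:390]; b=cv2.imread("pics/side1.png")[160:280,270:410]
cv2.imwrite("pics/m1.png",np.hstack([cv2.resize(v,(400,343),interpolation=cv2.INTER_CUBIC) for v in(a,b)]))
E
```

```text
at caul t 4.22 board [  43.8476 -447.9828   38.1965] gap 0.799 F [0.28   0.3163 0.7658] grip 0.0
gripped t 4.75 board [  43.2461 -447.7685   37.3756] gap 0.154 F [ 0.1962 -0.5176  0.4729] grip 40.6
lifted t 5.72 board [  42.0185 -447.3841  198.1822] gap 0.151 F [ 0.0097  0.3582 -1.6148] grip 40.3
above t 7.38 board [-42.8914  -5.1971 199.8285] gap 0.152 F [-0.363   0.0983 -0.3452] grip 40.4
```

View pics/m1.png

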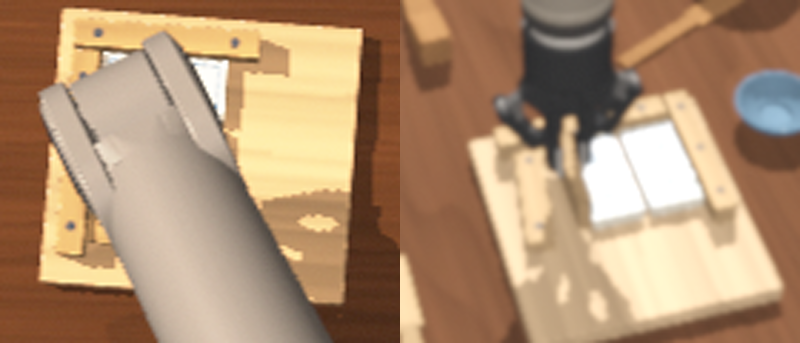

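The side view shows the caul held upright above the gap between the stop and the near tile half. I lower it next.

```bash
python3 - <<'E'
from h import *
robot.pause(.3); st("hover")
robot.line_to(bw(-44,-3,62),velocity=.05); robot.pause(.2); st("62")
print(robot.line_to(bw(-44,-3,51),velocity=.02,f_stop=4)); robot.pause(.2); st("down")
E
```

```text
hover t 8.76 board [-43.8167  -2.9277  75.3676] gap 0.154 F [ 0.5879  0.6125 -0.6293] grip 40.4
62 t 9.37 board [-43.8267  -2.8748  62.1681] gap 0.157 F [ 0.2542  0.0474 -0.1418] grip 40.4
True
down t 9.98 board [-43.6751  -2.9171  55.3219] gap 0.155 F [0.5878 0.4979 5.0231] grip 41.1
```

```bash
python3 - <<'E'
from h import *
z=55.6
for x in(-41,-38,-35):
    s=robot.line_to(bw(x,-3,z),velocity=.03,f_stop=12); st(f"{x} {s}")
    if s: break
if not s:
    s=robot.line_to(bw(-26,-3,z),velocity=.015,f_stop=12); st(f"end {s}"); 
robot.pause(.3); st()
cv2.imwrite("pics/side2.png",cv2.resize(vision.grab_frame("side")[180:280,285:415,::-1],(780,600),interpolation=cv2.INTER_CUBIC))
E
```

```text
-41 False t 10.26 board [-40.6321  -3.1595  55.2863] gap 0.151 F [1.7179 0.1351 0.0094] grip 40.5
-38 False t 10.51 board [-39.0711  -3.0561  55.3329] gap 0.154 F [-3.805  -1.0775  4.2856] grip 41.0
-35 False t 10.76 board [-35.2218  -2.9616  55.3441] gap 0.153 F [-1.957   0.3712  2.4316] grip 40.6
end True t 11.22 board [-32.5305  -2.9523  55.3373] gap 0.15 F [-0.2623 -0.6889  4.2715] grip 41.0
 t 11.52 board [-32.6098  -2.9184  55.3259] gap 0.15 F [3.4023 0.0608 4.6666] grip 41.1
```

View pics/side2.png

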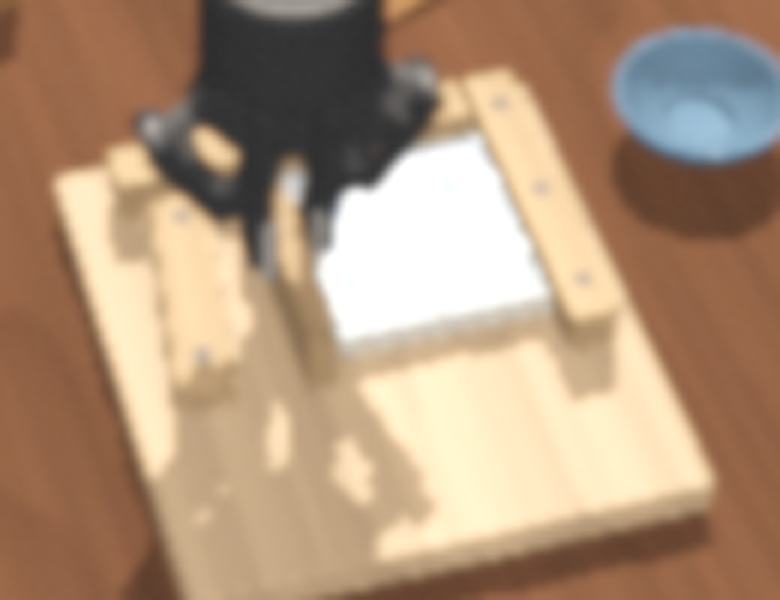

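The side view shows the tile shut against the back fence with the caul upright and flush. Next I release the caul and fetch the wedge.

```bash
python3 - <<'E'
from h import *
fingers.gripper_to(.35,40); st("rel")
p=bw(-32.6,-3,180); robot.line_to(p,velocity=.15); st("up")
w=(.4833,.3796); o=[180,0,92.7]
fingers.gripper_to(.8,80)
robot.move_to([*w,.15],o)
for n in("top","side"): cv2.imwrite(f"pics/{n}3.png",vision.grab_frame(n)[:,:,::-1])
robot.line_to([*w,.022],velocity=.12); fingers.gripper_to(0,80); st("grip")
robot.line_to([*w,.17],velocity=.2)
robot.move_to(bw(-58.6,-198,170),[180,0,YB])
robot.line_to(bw(-58.6,-198,55),velocity=.15); robot.pause(.3); st("hover")
cv2.imwrite("pics/side4.png",vision.grab_frame("side")[:,:,::-1]); 
a=cv2.imread("pics/top3.png")[165:285,250:390]; b=cv2.imread("pics/side4.png")[160:300,240:400]
cv2.imwrite("pics/m2.png",np.hstack([cv2.resize(v,(400,350),interpolation=cv2.INTER_CUBIC) for v in(a,b)]))
E
```

```text
rel t 11.88 board [-36.2908  -3.2246  53.2522] gap 0.351 F [ 0.4415 -0.3034 -0.2358] grip 0.0
up t 12.87 board [-33.354   -3.378  178.9273] gap 0.348 F [ 0.4688 -0.671  -0.8416] grip 0.0
grip t 16.13 board [-120.9145  258.5394   22.937 ] gap 0.362 F [-0.5611  0.1567  4.3024] grip 80.3
hover t 19.93 board [ -58.1212 -198.1249   55.6881] gap 0.357 F [-0.5043  0.2763 -1.1273] grip 79.8
```

View pics/m2.png

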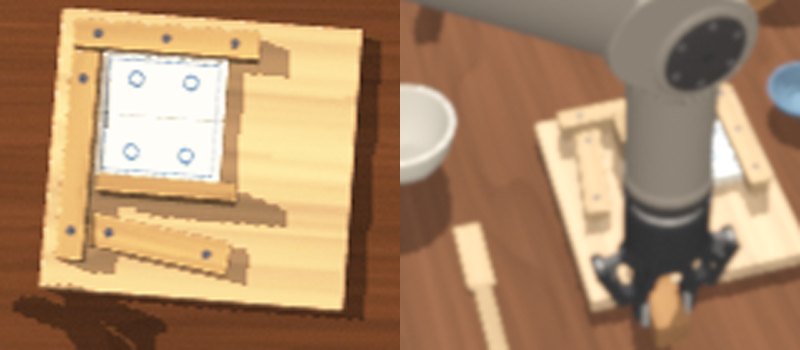

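Left view: the caul is free and flush along the closed tile. Right view: the wedge is held at the mouth side, thin end towards the gap. I lower it and slide it in.

```bash
python3 - <<'E'
from h import *
robot.line_to(bw(-58.6,-198,40.5),velocity=.05,f_stop=8); robot.pause(.2); st("down")
for x,y in((-58.6,-180),(-58.2,-160),(-57.8,-140)):
    s=robot.line_to(bw(x,y,40.5),velocity=.06,f_stop=12); robot.pause(.15); st(f"{x} {y} {s}")
    if s: break
cv2.imwrite("pics/side5.png",cv2.resize(vision.grab_frame("side")[165:285,270:430,::-1],(800,600),interpolation=cv2.INTER_CUBIC))
E
```

```text
down t 20.52 board [ -58.4091 -198.1854   40.5968] gap 0.359 F [-1.3431  0.4997  7.334 ] grip 80.8
-58.6 -180 False t 21.13 board [ -57.9597 -178.9081   40.7422] gap 0.361 F [0.4026 1.9736 4.02  ] grip 80.4
-58.2 -160 False t 21.77 board [ -57.8571 -161.0984   40.8682] gap 0.361 F [-1.193  -1.7048  5.5046] grip 80.6
-57.8 -140 False t 22.4 board [ -57.4291 -141.1845   40.8724] gap 0.362 F [ 0.0377 -0.3289  6.9817] grip 80.6
```

View pics/side5.png

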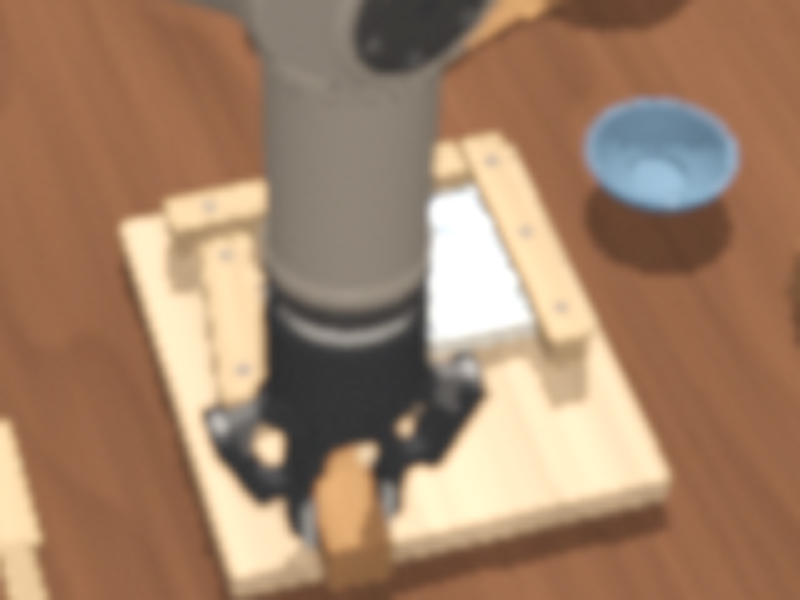

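The wedge is in the mouth of the gap on the board, clear of the stop and caul. I drive it further and read the forces.

```bash
python3 - <<'E'
from h import *
for x,y in((-57.2,-120),(-56.8,-108),(-56.2,-100),(-55.8,-94),(-55.6,-90),(-55.6,-86),(-55.6,-82),(-55.6,-78)):
    robot.line_to(bw(x,y,41),velocity=.04); robot.pause(.25); st(f"{x} {y}")
    p=wb(robot.current_tool_pos())
    if y-p[1]>9: break
E
```

```text
-57.2 -120 t 23.35 board [ -57.3649 -120.7192   40.8606] gap 0.361 F [-0.0212 -2.7801  4.312 ] grip 80.4
-56.8 -108 t 24.05 board [ -57.0204 -106.8237   40.9096] gap 0.36 F [-0.5714  1.8263  1.9169] grip 80.1
-56.2 -100 t 24.65 board [ -56.2263 -100.1536   40.9073] gap 0.361 F [-0.5064 -0.6465  1.7984] grip 80.1
-55.8 -94 t 25.2 board [-55.9823 -93.2407  40.91  ] gap 0.361 F [-0.1422  0.4664  1.1132] grip 80.0
-55.6 -90 t 25.7 board [-55.7169 -89.6824  40.9133] gap 0.361 F [-0.4418  0.277   0.6589] grip 79.9
-55.6 -86 t 26.2 board [-55.4343 -85.8465  40.9694] gap 0.361 F [ 1.5967  0.6069 -1.4784] grip 79.8
-55.6 -82 t 26.7 board [-55.289  -82.5984  41.0805] gap 0.359 F [ 1.1401 -3.2474  0.4528] grip 79.7
-55.6 -78 t 27.2 board [-55.4245 -80.6867  40.9845] gap 0.358 F [ 0.3205 -5.1421  1.7976] grip 79.9
```

```bash
python3 - <<'E'
from h import *
y=-78
while y<-50:
    y+=3; robot.line_to(bw(-55.4,y,41),velocity=.03); robot.pause(.3); st(f"{y}")
    if robot.current_contact_force()[1]<-13.5: break
robot.pause(.5); st()
a=vision.grab_frame("side")[165:265,285:415,::-1]; b=vision.grab_frame("top")[165:285,250:390,::-1]
cv2.imwrite("pics/m6.png",np.hstack([cv2.resize(v,(400,343),interpolation=cv2.INTER_CUBIC) for v in(a,b)]))
E
```

```text
-75 t 27.75 board [-55.4168 -80.3932  41.0355] gap 0.361 F [ -0.1101 -10.1152   4.1897] grip 80.3
-72 t 28.3 board [-55.43   -80.2963  41.0576] gap 0.359 F [ -1.6    -14.4763   5.8974] grip 80.6
 t 28.8 board [-55.4491 -80.2981  41.0523] gap 0.364 F [ -1.5446 -14.4737   5.4742] grip 80.6
```

View pics/m6.png

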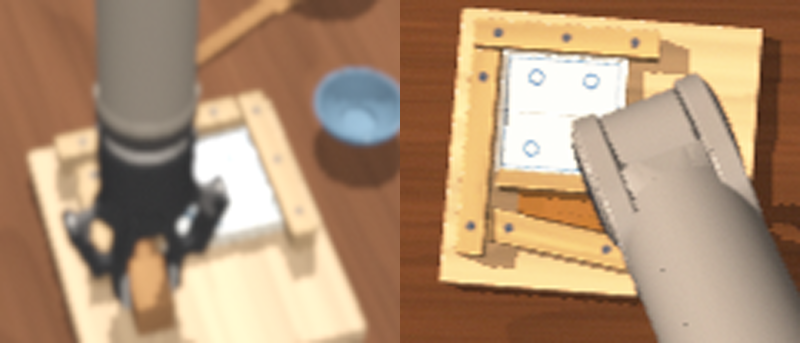

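```bash
python3 - <<'E'
from h import *
for u,v,z in((520,205,.042),(497,180,.058)): print(wb(back(((250+(u-400)*140/400),165+v*120/343),z,"top")))
st()
E
```

```text
[-52.6755  31.6034  42.    ]
[-35.9425  50.0886  58.    ]
 t 28.9 board [-55.4396 -80.3085  41.0467] gap 0.36 F [ -1.87   -13.9882   6.2402] grip 80.6
```

The wedge tip measures about y = 32–35 mm, where the jam is expected, and the push is steady at 14 N.

```bash
python3 -c "
from station import workorder; print(workorder.close_job())"
```

```text
the job is handed in; nothing more can be done
None
```

The job is handed in at about 29 s. The caul stands flush along the near tile edge and free of the gripper, the tile is pressed shut on the back fence, and the gripper still holds the wedge with a steady 14 N push. The hand-in call returned no verdict.

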